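# Dowel for the carved plinth

### The job

Lift the lid of the red pin case fully open so that it rests back on its stop and stays there, then take the pale beech dowel out of the case and push it upright and fully home into the blind hole in the top of the carved plinth on the stand. The hole was drilled by hand and is not quite in the middle, so feel for it. Let go of the dowel; leave the dark walnut pin and the steel pin standing in the case's rack, leave the case open, and do not knock over or shove the carved figure.

Things in the scene. Friction and masses are not known exactly. Their poses are not given: they have to be found in the camera images.
- case: red box, fixed, left or right of the table's middle, yaw varies; 140 (x) by 170 (y) by 95 high, walls 5 thick. Origin: centre of its underside; x points from the handle side to the hinge side, z up. Inside, a black rack (50 by 150, top 25 above the table) has three loose sockets at x = 0, y = -45, 0, +45 in the case frame, their floors 7 above the table.
- lid (a joint): angle of the case's red lid, rad: 0 = shut, 1.9 = fully open on its stop, leaning back past upright. The hinge has almost no friction: the lid balances at about 1.5; let go below that it falls shut, beyond it falls back onto the stop. Lid 140 by 170, 8 thick, about 0.2 kg.
- lid_handle (a point): middle of the brass bar handle on the lid: a round bar 10 thick and 90 long, parallel to the case's y axis, posts at its ends; its centre is 35 above the lid's outer face, and with the lid shut 126 in front of (-x) and 43 above the hinge axis. The point's axes turn with the lid and equal the case's when shut.
- lid_hinge (a point): point on the hinge axis, in the middle of the case's rear (+x) rim, 95.5 above the table; the axis is parallel to the case's y axis and a positive turn about +y opens the lid (front edge up and back).
- dowel: pale beech dowel, a plain round rod 16 in diameter and 70 long, foot edge broken by about 1, upright in one of the rack's three sockets (which one varies); its foot is 7 and its top 77 above the table. Origin: centre of its foot; z along the dowel towards its top. 10 to 18 g.
- walnut: dark walnut pin of the same size in another socket of the rack; not to be taken. Origin: centre of its foot.
- steelpin: steel pin of the same size in the remaining socket of the rack; not to be taken. Origin: centre of its foot.
- stand: round dark steel stand, fixed, 144 across, 40 high. Origin: centre of its underside, z up. Fixed on it, not quite centred and at an unknown turn, is the carved wooden plinth: round foot 100 across, 12 high, and a square block 58 by 58 above it, its level top 90 above the table. A dowel fully home in the plinth has its foot 65 and its top 135 above the table.
- stand_axis (a point): point on the stand's upright axis, level with the plinth's top (90 above the table). NOT the hole: the plinth's one blind hole, vertical, round, 17 in diameter (1 wider than the dowel), 25 deep, sharp unchamfered edge, has its centre 2 to 5 from this point in an unknown direction.
- figure: small finished figure of pale wood, 163 high, 64 across at its foot, standing loose at the back of the table. Origin: centre of its underside.
Not all that is in view belongs to the job. What is shaped like the figure but pink is not meant. Of the things like the case, leave any that is turquoise; of the rest the smaller one is meant.

How it is judged:
By the outcome, as a careful person would: the job done as asked, in the order asked, and still so for the second after the job is handed in, with the robot touching nothing.
It also fails if it takes over 61 s, if anything falls off the work surface, if the arm or the gripper's body presses on something with over 40 N, if the wrist force passes 120 N, or if a joint passes its speed limit or range.

### The arm

A 6-joint arm with a two-finger parallel gripper is mounted at the origin on the work surface. World frame = base frame: x ahead of the robot, y to its left, z up, the work surface at z = 0. Lengths are in m, angles in degrees, forces in N, time in s.
With the tool pointing down it reaches from about 0.3 to 0.85 m from the base axis. Payload 5.4 kg.
Tool frame: the origin (TCP) lies on the centre line of the jaws, within the pads' length; the fingertips stand 17 mm ahead of it and the grasp point (between the pads) lies 2 mm behind it; z points along the fingers, y is the line along which they close (so a half turn about z gives the same grasp; the last joint's range is limited). The gripper opens to 85 mm and grips with 20 to 120 N. Pads are 22 mm wide; open, the fingers measure 114 mm over their backs; the gripper's body (76 mm by 85 mm) begins 54 mm behind the grasp point. The pads swing forward as they close: fully open they stand 13 mm farther back than shut.
Start: joints at [64.681, 9.076, 91.501, -0, 79.423, -12.038], TCP at [0.132, 0.56, 0.211] pointing down, gripper open.
Joint ranges: [-166.64, 166.64], [-54.1, 131.32], [10.49, 154.53], [-73.88, 253.88], [9.74, 151.15], [-171.62, 171.62]. Speed limits (degrees/s): [147.25, 147.25, 180, 180, 180, 180].

### API

Orientations are given as a 3x3 rotation matrix whose columns are the frame's x, y, z axes.
In Python, from bench import robot gives the robot as it stands. Calls block until the motion is done:
- robot.move_to(position, orientation): joint-space move of the TCP to a pose.
- robot.move_l(position, frame=None, speed=0.15, contact_N=None): straight line of the TCP; frame=None keeps the orientation; speed is the mean speed in m/s. With contact_N (N) it stops when the force on the tool has changed by that much, and returns True; else False.
- robot.goto_joints(angles): joint-space move.
- robot.command_gripper(opening, force=None): finger opening in m; force is the grip in N (None keeps the last); returns when the fingers have stopped.
- robot.sleep(seconds).
- robot.solve_ik(position, orientation): joint angles nearest the present ones, or None.
- robot.get_obs(): the state.
- robot.capture(name): name is "side" or "top"; returns (picture, depth): 480x640x3 uint8, red, green, blue; 480x640 float32, m along the optical axis (not along the pixel's ray), 0 where there is no reading.
- robot.get_calibration(name): a dict with "vertical_fov" (degrees; the focal length in pixels is half the picture's height over the tangent of half this angle, whatever the lens; pixels are square), "cx", "cy" (the principal point, pixels), "distortion" ([k1, k2, p1, p2, k3] as OpenCV has them; the pictures are not rectified), "pose" (4x4, takes a point from camera to world coordinates). Camera axes: x right, y down, z forward; pixel columns grow to the right and rows downward; lengths in m; the calibration is good to about 2 mm. A picture is of the moment at which its call begins. get_calibration takes no time and is no camera call.
A pose or a line that the arm cannot do raises robot.PlanningError and nothing moves.
- robot.hand_in(): hands the job in; it is judged then, once.
The state is a dict: "time_s": time; "joint_pos": joint angles; "dq": joint speeds; "joint_efforts": joint torques, N m; "ee_pos": TCP position; "tcp_rot": TCP orientation; "contact_force": force on the tool from outside, world axes, zero at the start; "torque": the same for the moment, N m; "finger_gap": finger opening in m; "grasp_force": force on a finger pad.
Only numpy, scipy, OpenCV 4.12 (cv2) and the standard library are available. Lean on these libraries where they do the work, as an engineer would, in place of code of your own. Each camera call takes 0.05 s, during which the arm holds its last target. There are 200 camera calls.

## Working session

There is one attempt and no reset: what is moved stays moved. The work goes in short steps, each a Python script; the robot and the scene stay as the last script left them, time stands still between calls to the robot, and variables do not carry over. Pictures are saved under pics/ and viewed, at most 10 in all, crops included, and the job is handed in when it is done.

```bash
mkdir -p pics
cat > h.py <<'E'
import numpy as np, cv2
from bench import robot
def cap(n):
    p,d=robot.capture(n); np.savez(f'{n}.npz',p=p,d=d); return p,d
def world(n,uv,d):
    """pixels Nx2 + depth -> world points"""
    c=robot.get_calibration(n); f=240/np.tan(np.radians(c['vertical_fov'])/2)
    K=np.array([[f,0,c['cx']],[0,f,c['cy']],[0,0,1]])
    q=cv2.undistortPoints(np.asarray(uv,float).reshape(-1,1,2),K,np.array(c['distortion'],float)).reshape(-1,2)
    r=np.c_[q,np.ones(len(q))]; T=np.array(c['pose'])
    if d is None: return T[:3,3], r@T[:3,:3].T
    return (r*np.asarray(d).reshape(-1,1))@T[:3,:3].T+T[:3,3]
def onplane(n,uv,z):
    o,r=world(n,uv,None); return o+r*((z-o[2])/r[:,2])[:,None]
def cloud(n,p,d):
    v,u=np.mgrid[0:480,0:640]; return world(n,np.c_[u.ravel(),v.ravel()],d.ravel()).reshape(480,640,3)
E
python3 - <<'E'
from h import *
for n in('side','top'):
    p,d=cap(n); cv2.imwrite(f'pics/{n}0.png',p[:,:,::-1])
    c=robot.get_calibration(n); print(n,c, (d>0).mean())
print(robot.get_obs())
E
```

```text
side {'vertical_fov': 44.1243187602266, 'cx': 327.96345844324617, 'cy': 238.84013726360772, 'distortion': array([-0.11373016,  0.        ,  0.        ,  0.        ,  0.        ]), 'pose': array([[ 0.69934207, -0.40321689,  0.59020065, -0.30047017],
       [-0.71471838, -0.38301297,  0.5852168 , -0.83609159],
       [-0.0099148 , -0.83109398, -0.55604361,  0.84802125],
       [ 0.        ,  0.        ,  0.        ,  1.        ]])} 0.9947233072916667
top {'vertical_fov': 53.34993178478594, 'cx': 327.64245724214845, 'cy': 240.83883283775612, 'distortion': array([-0.11468684,  0.        ,  0.        ,  0.        ,  0.        ]), 'pose': array([[-6.67137138e-02, -9.74260145e-01,  2.15328701e-01,
         2.36861138e-01],
       [-9.97771672e-01,  6.49284045e-02, -1.53620805e-02,
        -4.45979555e-02],
       [ 9.85713814e-04, -2.15873739e-01, -9.76420789e-01,
         1.37432658e+00],
       [ 0.00000000e+00,  0.00000000e+00,  0.00000000e+00,
         1.00000000e+00]])} 0.9960091145833333
{'time_s': 0.1, 'joint_pos': array([ 6.46815290e+01,  9.10930649e+00,  9.15643120e+01,  4.43266497e-04,
        7.94252452e+01, -1.20366773e+01]), 'dq': array([ 0.08766374, -0.08041518, -0.18382294,  0.04856042, -0.04890429,
        0.13513705]), 'joint_efforts': array([-3.25772162e-04, -3.96988714e+01, -3.32338142e+01, -1.95150815e-04,
        4.22743251e-03,  2.97200575e-05]), 'ee_pos': array([0.13185412, 0.55908268, 0.21031843]), 'tcp_rot': array([[-9.73251460e-01,  2.29741248e-01, -7.44781606e-04],
       [ 2.29742162e-01,  9.73250285e-01, -1.55650049e-03],
       [ 3.67266546e-04, -1.68597411e-03, -9.99998511e-01]]), 'contact_force': array([-0.74755928, -0.42368955, -0.88917504]), 'torque': array([-0.06082821, -0.0083048 , -0.03274274]), 'grasp_force': 0.0, 'finger_gap': 0.08539808898359942}
```

View pics/side0.png

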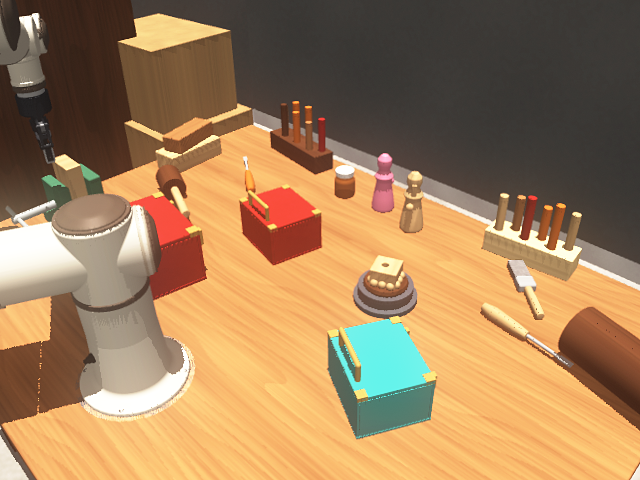

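View pics/top0.png

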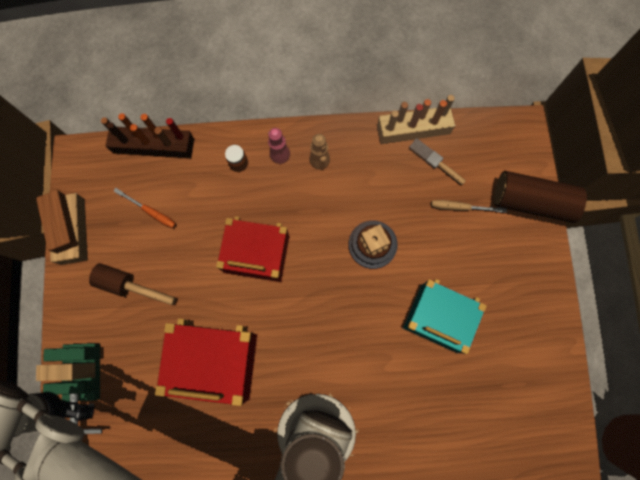

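The side view shows the meant small red case at (280,222), the stand with plinth at (386,285), the figure at (412,200), and a turquoise case and a larger red case to leave alone. The top view shows the small red case at (253,248) with its handle at (246,266), the stand at (373,244) with the hole visible near (375,238), and the figure at (319,152).

```bash
cat > m.py <<'E'
from h import *
p,d=[np.load('top.npz')[k] for k in 'pd']; ps,ds=[np.load('side.npz')[k] for k in 'pd']
C=cloud('top',p,d); Cs=cloud('side',ps,ds)
def red(p): 
    h=cv2.cvtColor(p,cv2.COLOR_RGB2HSV); return ((h[...,0]<6)|(h[...,0]>174))&(h[...,1]>180)&(h[...,2]>60)
for n,im,cl,box in(('top',p,C,(205,295,210,285)),('side',ps,Cs,(235,330,180,265))):
    m=red(im); b=np.zeros_like(m); b[box[2]:box[3],box[0]:box[1]]=1
    z=cl[...,2]; m&=b&(z>.093)&(z<.112)
    P=cl[m]; print(n,len(P),np.median(P[:,2]))
    # all lid top incl. brass corners
    m2=b&(z>.096)&(z<.112); Q=cl[m2]
    r=cv2.minAreaRect((Q[:,:2]*1000).astype(np.float32)); print('lid',r)
    m3=b&(z>.125)&(z<.16); H=cl[m3]
    if len(H)>5:
        c,v=H[:,:2].mean(0),np.linalg.svd(H[:,:2]-H[:,:2].mean(0))[2][0]
        t=(H[:,:2]-c)@v
        print('handle',len(H),c+v*(t.min()+t.max())/2,np.ptp(t),np.degrees(np.arctan2(v[1],v[0])),H[:,2].max())
# stand
for n,im,cl,box in(('top',p,C,(340,405,215,275)),('side',ps,Cs,(345,425,250,320))):
    b=np.zeros(im.shape[:2],bool); b[box[2]:box[3],box[0]:box[1]]=1
    z=cl[...,2]; m=b&(z>.033)&(z<.047); Q=cl[m]
    (x,y),r=cv2.minEnclosingCircle((Q[:,:2]*1000).astype(np.float32)); print(n,'stand',x,y,r)
    m=b&(z>.084)&(z<.097); Q=cl[m]; print('plinth',cv2.minAreaRect((Q[:,:2]*1000).astype(np.float32)),np.median(Q[:,2]))
    # figure
for n,im,cl,box in(('top',p,C,(300,340,125,180)),('side',ps,Cs,(395,430,165,240))):
    b=np.zeros(im.shape[:2],bool); b[box[2]:box[3],box[0]:box[1]]=1
    Q=cl[b&(cl[...,2]>.12)]; print('fig',Q.mean(0))
a=cv2.resize(p[205:285,335:410],None,fx=5,fy=5,interpolation=cv2.INTER_CUBIC)
s=cv2.resize(ps[250:320,345:430],None,fx=4.7,fy=5.71,interpolation=cv2.INTER_CUBIC)
s=s[:400]; a=a[:400]
h=min(len(a),len(s)); cv2.imwrite('pics/crop.png',np.hstack([a[:h],s[:h]])[...,::-1])
E
python3 m.py
```

```text
top 2670 0.10423765040826471
lid ((515.9891967773438, 143.17955017089844), (170.16925048828125, 145.55252075195312), 76.65697479248047)
handle 139 [0.45908849 0.15620989] 0.09808155580635587 77.24569593922658 0.15010052088202497
side 1748 0.10312502874348972
lid ((513.3487548828125, 140.3714141845703), (178.76321411132812, 144.12252807617188), 77.48473358154297)
handle 143 [0.45681048 0.15117172] 0.10456606921637954 77.46279180780766 0.14653623364861812
top stand 520.81689453125 -196.89053344726562 62.61489486694336
plinth ((520.7702026367188, -196.45431518554688), (58.94369125366211, 58.46660614013672), 21.660085678100586) 0.09048158579091503
side stand 518.43212890625 -200.99530029296875 63.991973876953125
plinth ((520.3010864257812, -199.3822021484375), (67.55653381347656, 59.37945556640625), 22.952762603759766) 0.0896839956776444
fig [ 0.75552222 -0.05740341  0.2226272 ]
fig [ 0.74342585 -0.09674602  0.16947773]
```

View pics/crop.png

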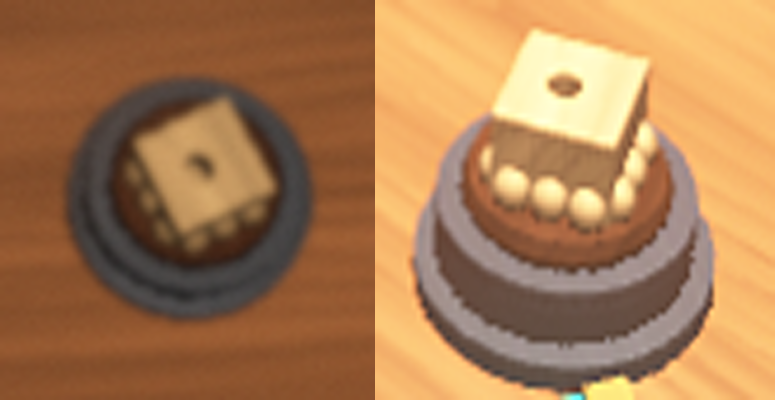

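The crop shows the hole centre at about (375.0,238.3) in the top picture and (385.2,264.9) in the side picture. Next I compute the hole position, check IK for the lid arc, and grip the handle.

```bash
cat >> h.py <<'E'
yaw=np.radians(-12.8); cx=np.array([np.cos(yaw),np.sin(yaw),0]); cy=np.array([-np.sin(yaw),np.cos(yaw),0])
case=np.array([.5148,.1415,0]); hinge=case+.07*cx+[0,0,.0955]
def down(a,s=1): # tool z down, tool y along a
    y=s*np.array(a,float); z=np.array([0,0,-1.]); return np.c_[np.cross(y,z),y,z]
def handle(t):
    c,s=np.cos(t),np.sin(t); return hinge+cx*(-.126*c+.043*s)+np.array([0,0,.126*s+.043*c])
def st(tag=''):
    o=robot.get_obs(); f=o['contact_force']; print(tag,'t%.2f'%o['time_s'],'p',o['ee_pos'].round(4),'f(x_case,y_case,z)',(f@cx).round(1),(f@cy).round(1),f[2].round(1),'gap %.4f gf %.1f'%(o['finger_gap'],o['grasp_force'])); return o
E
python3 - <<'E'
from h import *
print('hole top',onplane('top',[[375.0,238.3]],.09),'side',onplane('side',[[385.2,264.9]],.09))
g=np.array([0,0,-.002])
for s in(1,-1):
    for t in(0,.5,1,1.5,1.9):
        print(s,t,handle(t).round(3),np.round(robot.solve_ik(handle(t)+g,down(cx,s)),0))
E
```

```text
hole top [[ 0.51856069 -0.19570522  0.09      ]] side [[ 0.51691726 -0.19868378  0.09      ]]
1 0 [0.46  0.154 0.138] [  4.  -0. 110.  -0.  70.  17.]
1 0.5 [0.495 0.146 0.194] [  3.   1. 102.  -0.  77.  16.]
1 1 [0.552 0.133 0.225] [ 1.  8. 92. -0. 81. 14.]
1 1.5 [0.616 0.118 0.224] [-0. 16. 82. -0. 82. 13.]
1 1.9 [0.662 0.108 0.201] [-1. 24. 75. -0. 81. 12.]
-1 0 [0.46  0.154 0.138] [   4.   -0.  110.   -0.   70. -163.]
-1 0.5 [0.495 0.146 0.194] [   3.    1.  102.   -0.   77. -164.]
-1 1 [0.552 0.133 0.225] [   1.    8.   92.   -0.   81. -166.]
-1 1.5 [0.616 0.118 0.224] [  -0.   16.   82.   -0.   82. -167.]
-1 1.9 [0.662 0.108 0.201] [  -1.   24.   75.   -0.   81. -168.]
```

Run:
```python
from h import *
R=down(cx); h=handle(0)+[0,0,-.002]
robot.move_to(h+[0,0,.06],R)
robot.command_gripper(.04,20)
st('above'); print(robot.move_l(h,speed=.1,contact_N=8)); st('at')
robot.command_gripper(.0,20); st('grip')
p,d=cap('side'); cv2.imwrite('pics/grip.png',cv2.resize(p[150:290,190:380],None,fx=3,fy=3)[...,::-1])
```

```text
above t2.50 p [0.4602 0.154  0.1965] f(x_case,y_case,z) 0.5 -0.1 0.4 gap 0.0402 gf 0.0
False
at t3.25 p [0.4607 0.1539 0.137 ] f(x_case,y_case,z) 0.3 -0.1 0.4 gap 0.0400 gf 0.0
grip t3.72 p [0.4603 0.1539 0.1366] f(x_case,y_case,z) 0.4 0.5 0.7 gap -0.0001 gf 0.0
```

View pics/grip.png

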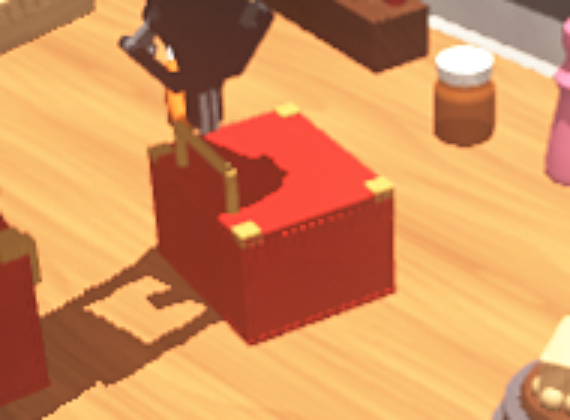

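The side picture shows the closed fingers ending near (258,193), visually just above or behind the bar, whose middle is at (259,205). The grip missed, so I compare the depths of fingers and bar.

Run:
```python
from h import *
z=np.load('side.npz'); p,d=z['p'],z['d']; C=cloud('side',p,d)
for v in range(172,216,4):
    print(v,[(u,*(C[v,u]*1000).round().astype(int),*p[v,u]) for u in (250,254,258,262,266)])
c=robot.get_calibration('side');f=240/np.tan(np.radians(c['vertical_fov'])/2);T=np.linalg.inv(c['pose'])
for q in ([.4603,.1539,.1366],[.4603,.1539,.1196],handle(0)):
    x=T[:3,:3]@q+T[:3,3]; print(x[:2]/x[2]*f+[c['cx'],c['cy']])
```

```text
172 [(250, np.int64(451), np.int64(164), np.int64(211), np.uint8(85), np.uint8(47), np.uint8(39)), (254, np.int64(442), np.int64(137), np.int64(224), np.uint8(90), np.uint8(51), np.uint8(40)), (258, np.int64(451), np.int64(133), np.int64(222), np.uint8(90), np.uint8(50), np.uint8(39)), (262, np.int64(471), np.int64(143), np.int64(211), np.uint8(89), np.uint8(50), np.uint8(40)), (266, np.int64(478), np.int64(138), np.int64(210), np.uint8(89), np.uint8(50), np.uint8(39))]
176 [(250, np.int64(440), np.int64(150), np.int64(210), np.uint8(93), np.uint8(52), np.uint8(40)), (254, np.int64(445), np.int64(142), np.int64(211), np.uint8(91), np.uint8(49), np.uint8(39)), (258, np.int64(456), np.int64(140), np.int64(207), np.uint8(92), np.uint8(51), np.uint8(40)), (262, np.int64(464), np.int64(136), np.int64(205), np.uint8(91), np.uint8(49), np.uint8(39)), (266, np.int64(480), np.int64(142), np.int64(197), np.uint8(249), np.uint8(167), np.uint8(97))]
180 [(250, np.int64(436), np.int64(146), np.int64(202), np.uint8(172), np.uint8(86), np.uint8(46)), (254, np.int64(444), np.int64(142), np.int64(200
[... 3567 characters left out ...]
uint8(140), np.uint8(47), np.uint8(32)), (266, np.int64(447), np.int64(108), np.int64(137), np.uint8(220), np.uint8(162), np.uint8(79))]
212 [(250, np.int64(454), np.int64(183), np.int64(92), np.uint8(139), np.uint8(50), np.uint8(34)), (254, np.int64(451), np.int64(162), np.int64(102), np.uint8(141), np.uint8(50), np.uint8(34)), (258, np.int64(454), np.int64(151), np.int64(106), np.uint8(141), np.uint8(49), np.uint8(33)), (262, np.int64(464), np.int64(148), np.int64(102), np.uint8(139), np.uint8(48), np.uint8(32)), (266, np.int64(446), np.int64(109), np.int64(127), np.uint8(160), np.uint8(108), np.uint8(55))]
[257.90140654 199.46723302]
[258.43307202 205.56372699]
[257.80504983 198.79625222]
```

By depth the closed fingertips end at about z=0.157. The stated geometry would put them at 0.12, so the true tip is about 35–38 mm higher than nominal. I check this with a guarded descent onto the handle.

Run:
```python
from h import *
R=down(cx); h=handle(0)+[0,0,-.002]
robot.command_gripper(.04,20)
o=robot.get_obs(); print(o['ee_pos'],robot.get_obs()['joint_pos'].round(2), np.round(robot.solve_ik(h,R),2))
print(robot.move_l(h+[0,0,-.035],speed=.05,contact_N=4)); st('low')
p,d=cap('side'); cv2.imwrite('pics/grip2.png',cv2.resize(p[150:290,190:380],None,fx=3,fy=3)[...,::-1])
```

```text
[0.46019999 0.15389797 0.13650179] [  4.19  -0.23 110.15  -0.    70.08  16.99] [  4.19  -0.23 110.15  -0.    70.08  16.99]
False
low t5.08 p [0.4605 0.1539 0.1018] f(x_case,y_case,z) 0.2 -0.1 0.2 gap 0.0399 gf 0.0
```

View pics/grip2.png

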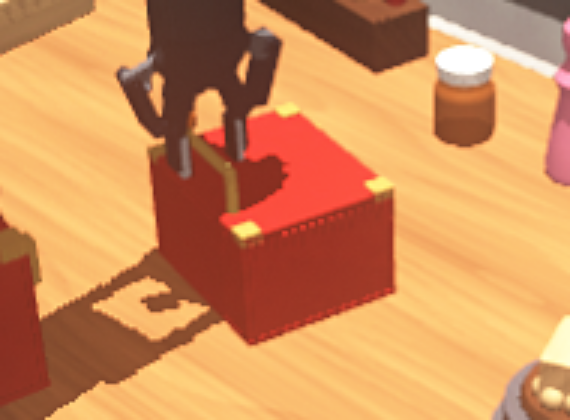

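The fingers now straddle the bar, with the front tip at (251,207) and the rear tip at (269,202), and there is no contact. That confirms a tool offset of about 36 mm, so I close.

Run:
```python
from h import *
robot.command_gripper(.0,20); o=st('grip')
if o['finger_gap']>.006:
    p0=o['ee_pos']; b=p0-handle(0); print('offset',b)
    for t in np.arange(.06,.31,.06):
        robot.move_l(handle(t)+b,speed=.06); st('%.2f'%t)
        f=robot.get_obs()['contact_force']
        if np.linalg.norm(f)>30: break
```

```text
grip t5.51 p [0.4575 0.1546 0.1015] f(x_case,y_case,z) -10.7 -1.2 8.7 gap 0.0090 gf 21.7
offset [-0.00265739  0.00067384 -0.03698174]
0.06 t5.78 p [0.4604 0.1539 0.1093] f(x_case,y_case,z) -1.0 -0.0 -2.0 gap 0.0093 gf 20.8
0.12 t6.07 p [0.4634 0.1532 0.1165] f(x_case,y_case,z) -1.2 0.2 -0.8 gap 0.0090 gf 20.7
0.18 t6.35 p [0.4668 0.1525 0.1237] f(x_case,y_case,z) -3.1 -0.4 0.3 gap 0.0095 gf 20.7
0.24 t6.63 p [0.4709 0.1516 0.1309] f(x_case,y_case,z) -5.6 -0.4 1.3 gap 0.0090 gf 20.8
0.30 t6.92 p [0.4753 0.1505 0.1379] f(x_case,y_case,z) -7.1 -0.1 2.3 gap 0.0091 gf 20.8
```

Run:
```python
from h import *
b=robot.get_obs()['ee_pos']-handle(.3)
for t in np.r_[.4:1.81:.1,1.86]:
    robot.move_l(handle(t)+b,speed=.08); o=robot.get_obs(); f=o['contact_force']
    b=b+np.clip(1e-4*f,-.001,.001)
    if abs(t*10%2)<.1 or t>1.55: st('%.2f'%t)
    if np.linalg.norm(f)>35: print('stop',f); break
    if o['finger_gap']<.006: print('lost',t); break
p,d=cap('side'); cv2.imwrite('pics/open.png',cv2.resize(p[110:290,190:420],None,fx=3,fy=3)[...,::-1])
```

```text
0.40 t7.24 p [0.4843 0.1485 0.1498] f(x_case,y_case,z) -6.0 -0.3 2.4 gap 0.0089 gf 20.6
0.60 t7.88 p [0.5016 0.1445 0.167 ] f(x_case,y_case,z) -4.2 -0.8 3.5 gap 0.0089 gf 20.3
1.40 t10.41 p [0.5976 0.1226 0.1939] f(x_case,y_case,z) -0.2 0.7 -0.3 gap 0.0091 gf 20.1
1.60 t11.04 p [0.623  0.1168 0.1875] f(x_case,y_case,z) 0.3 -0.3 0.3 gap 0.0090 gf 20.2
1.70 t11.36 p [0.6352 0.1141 0.1825] f(x_case,y_case,z) -0.0 -2.2 2.6 gap 0.0093 gf 20.3
1.80 t11.68 p [0.6463 0.1115 0.1761] f(x_case,y_case,z) 2.3 0.1 3.0 gap 0.0093 gf 20.5
1.86 t11.93 p [0.6528 0.1101 0.1718] f(x_case,y_case,z) 1.4 -0.0 3.1 gap 0.0092 gf 20.5
```

View pics/open.png

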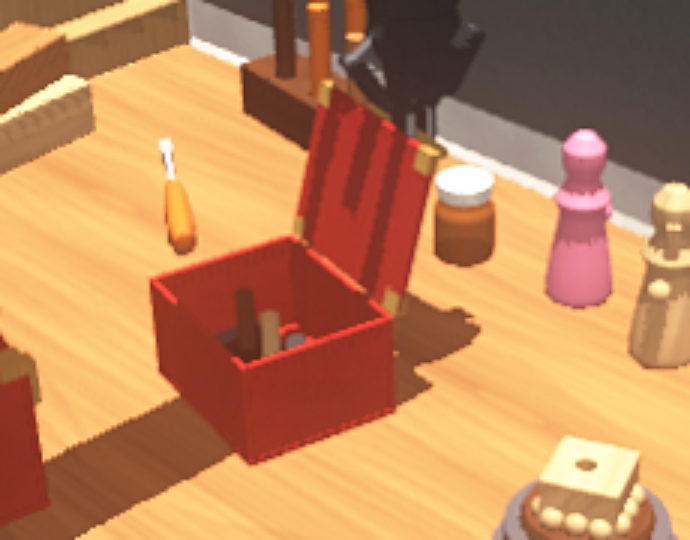

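The lid is open against its stop. In the case, the walnut pin is left (in-crop (247,320)), the beech dowel is in the middle ((270,330)) and the steel pin is right ((296,345)). I release, retreat upward, and locate the dowel.

Run:
```python
from h import *
print(robot.get_obs()['ee_pos']-handle(1.86))
robot.command_gripper(.022,20); st('rel')
p=robot.get_obs()['ee_pos']; robot.move_l(p+[0,0,.09],speed=.12)
robot.move_to([.42,-.08,.30],down(cx)); st('away')
out=[]
for n in('side','top'):
    p,d=cap(n); out.append((n,p))
pd={n:p for n,p in out}
a=cv2.resize(pd['top'][205:290,205:300],None,fx=4,fy=4,interpolation=cv2.INTER_CUBIC); b=cv2.resize(pd['side'][180:265,235:330],None,fx=4,fy=4,interpolation=cv2.INTER_CUBIC)
cv2.imwrite('pics/in.png',np.hstack([a,b])[...,::-1])
```

```text
[-0.00563075  0.00122543 -0.03211085]
rel t12.26 p [0.6521 0.11   0.1712] f(x_case,y_case,z) -0.0 0.4 0.1 gap 0.0220 gf 0.2
away t14.32 p [ 0.4205 -0.0798  0.3   ] f(x_case,y_case,z) 0.4 0.9 0.3 gap 0.0222 gf 0.0
```

View pics/in.png

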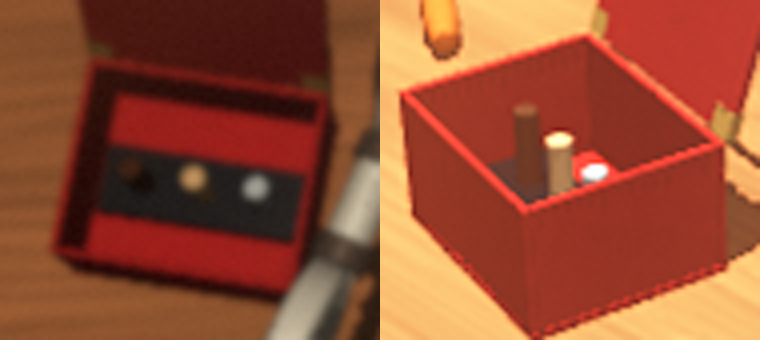

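The top crop shows walnut, beech and steel left to right, with the beech top disc at about (252.9,249.4). In the side picture its bright top disc is at about (279.2,214.3). I refine these with masks and measure the hole the same way.

```bash
cat > d.py <<'E'
from h import *
P={n:np.load(f'{n}.npz')['p'] for n in('side','top')}
def blob(n,c,r,fn):
    x,y=c; w=P[n][y-r:y+r+1,x-r:x+r+1].astype(float); m=fn(w).astype(np.uint8)
    k,l,s,ce=cv2.connectedComponentsWithStats(m); i=1+np.argmax(s[1:,4]); return ce[i]+[x-r,y-r],s[i]
g=lambda w:w.mean(2)
a,s=blob('side',(279,214),6,lambda w:g(w)>185); print('dowel side',a,s,onplane('side',[a],.077))
a,s=blob('top',(253,249),6,lambda w:(w[...,0]>110)&(w[...,1]>70)); print('dowel top',a,s,onplane('top',[a],.077))
w=g(P['side'][258:272,377:395]); print(w.round().astype(int))
w=g(P['top'][231:246,367:384]); print(w.round().astype(int))
E
python3 d.py
```

```text
dowel side [279.27777778 214.66666667] [ 4  5  6  4 18] [[0.51175371 0.13966478 0.077     ]]
dowel top [252.7037037  248.85185185] [ 3  3  6  6 27] [[0.51405325 0.14427289 0.077     ]]
[[237 239 239 240 240 241 239 237 239 241 241 242 240 239 237 229 224 208]
 [238 239 240 239 241 241 239 238 239 240 241 243 244 244 243 241 240 235]
 [238 239 239 240 241 240 239 239 239 241 241 242 242 242 242 241 240 238]
 [239 239 239 241 241 241 242 242 241 242 242 242 241 241 241 240 239 236]
 [239 239 239 241 242 244 237 226 225 233 242 243 241 240 240 240 237 235]
 [239 239 240 242 232 216 188 171 171 180 205 228 239 240 240 239 237 235]
 [238 239 240 242 215 142 137 142 144 134 132 160 231 241 240 239 237 234]
 [238 239 240 242 224 163 138 145 145 134 121 132 229 241 239 238 235 232]
 [238 240 240 242 241 231 199 154 137 131 169 223 240 240 239 236 233 231]
 [239 239 240 242 244 244 241 235 232 231 233 239 241 239 238 236 232 230]
 [239 239 241 242 243 244 244 241 239 239 240 240 239 238 237 235 232 230]
 [239 240 241 243 244 244 243 239 238 238 239 239 238 237 236 234 231 231]
 [241 242 243 2
[... 501 characters left out ...]
191 192 193 194 191 179 146 102  69  53  44  38  40  60  98]
 [181 190 193 193 194 193 189 167 129  86  61  52  42  38  43  76 111]
 [182 188 193 192 195 190 177 150 111  75  56  49  39  39  58  95 122]
 [180 184 190 192 193 185 161 124  89  67  54  44  39  42  72 111 130]
 [179 184 185 189 192 178 147 108  78  60  52  40  37  49  84 123 136]
 [176 180 182 187 185 171 136  94  66  56  49  40  39  63 102 133 138]
 [174 177 180 180 178 158 121  84  59  50  41  39  47  82 118 139 143]
 [171 173 177 176 168 143 104  69  53  44  41  39  61 101 133 145 145]
 [167 172 172 169 156 124  88  61  49  40  36  45  77 117 139 144 139]
 [166 167 167 163 142 108  71  52  44  37  38  56  94 126 136 131 122]]
```

Run:
```python
from h import *
z=np.load('side.npz')['p'][258:272,377:395].astype(float).mean(2); w=np.clip(236-z,0,None); w[:, :3]=0; w[:, 13:]=0; w[:4]=0; w[10:]=0
v,u=np.mgrid[258:272,377:395]; hp=[(w*u).sum()/w.sum(),(w*v).sum()/w.sum()]; print('hole px',hp,onplane('side',[hp],.09))
R=down(cx); g=np.array([.5128,.142,.027])
robot.move_to(g+[0,0,.12],R); robot.command_gripper(.032,20)
print(robot.move_l(g,speed=.12,contact_N=6)); st('down')
robot.command_gripper(0,30); o=st('grip')
if o['finger_gap']>.01:
    robot.move_l(o['ee_pos']+[0,0,.11],speed=.12); st('up')
p,d=cap('side'); cv2.imwrite('pics/lift.png',cv2.resize(p[110:270,190:400],None,fx=3,fy=3)[...,::-1])
```

```text
hole px [np.float64(385.0169358632586), np.float64(264.56452877528613)] [[ 0.51758664 -0.19761163  0.09      ]]
False
down t16.93 p [0.5137 0.142  0.0279] f(x_case,y_case,z) 0.3 0.3 -0.1 gap 0.0323 gf 0.0
grip t17.21 p [0.5135 0.1421 0.0279] f(x_case,y_case,z) -1.1 -0.6 3.8 gap 0.0148 gf 29.5
up t18.28 p [0.5127 0.142  0.1368] f(x_case,y_case,z) -0.0 0.4 -0.9 gap 0.0144 gf 29.2
```

View pics/lift.png

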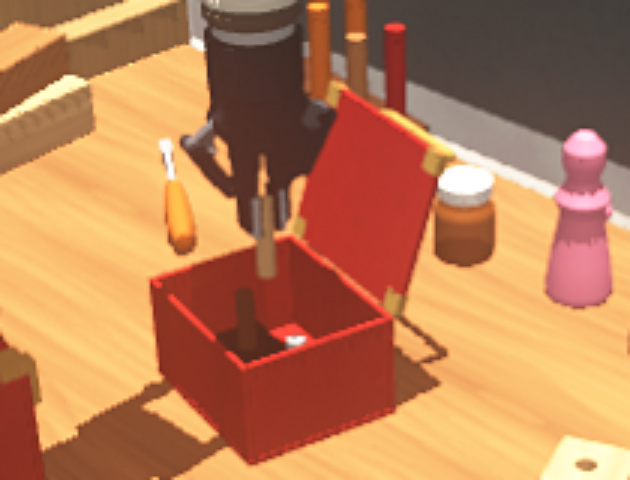

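The dowel is held upright by its upper part (foot at crop (267,275)), and walnut and steel still stand. I move above the hole and compare foot and hole in the side view.

Run:
```python
from h import *
R=down(cx); p=robot.get_obs()['ee_pos']
robot.move_l(p+[0,0,.03],speed=.15)
robot.move_to([.5185,-.197,.16],R); robot.move_l([.5185,-.197,.126],speed=.08); robot.sleep(.2); st('hover')
p,d=cap('side'); cv2.imwrite('pics/hover.png',cv2.resize(p[195:295,325:445],None,fx=6,fy=6,interpolation=cv2.INTER_CUBIC)[...,::-1])
```

```text
hover t20.73 p [ 0.5189 -0.1973  0.1267] f(x_case,y_case,z) -0.0 -0.0 -0.4 gap 0.0151 gf 29.2
```

View pics/hover.png

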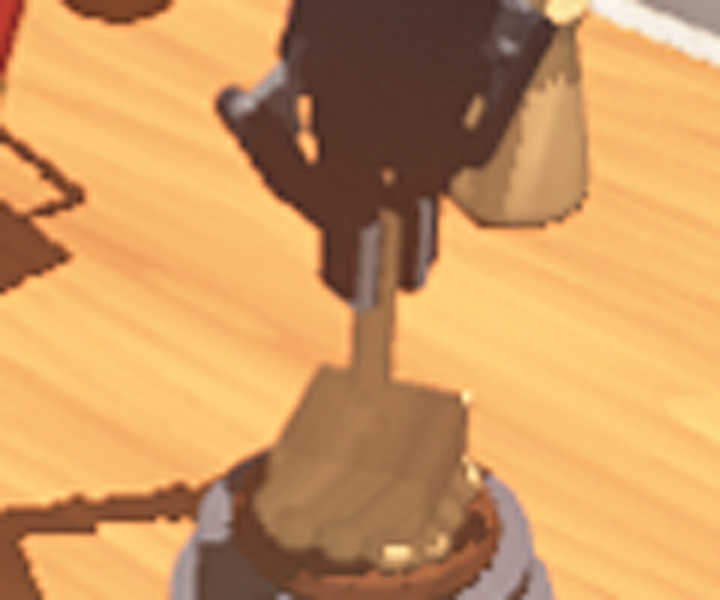

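The picture shows the dowel over the shadowed plinth top, foot near crop (372,390), i.e. (387,260), and perhaps slightly tilted. I measure the axis from its edges and look at the foot contrast numerically.

Run:
```python
from h import *
z=np.load('side.npz');p,d=z['p'].astype(float),z['d']; g=p.mean(2)
c=robot.get_calibration('side');f=240/np.tan(np.radians(c['vertical_fov'])/2);T=np.linalg.inv(c['pose'])
K=np.array([[f,0,c['cx']],[0,f,c['cy']],[0,0,1]]); pr=lambda q:cv2.projectPoints(np.array(q,float).reshape(-1,1,3),cv2.Rodrigues(T[:3,:3])[0],T[:3,3],K,np.array(c['distortion']))[0].reshape(-1,2)
e=robot.get_obs()['ee_pos']; foot=e[2]-.0209
print('pred axis',pr([[*e[:2],foot],[*e[:2],foot+.04]]),'foot z',foot)
for v in range(240,258):
    r=g[v,375:402]; m=np.where(r<170)[0]; m=m[(m>5)&(m<22)]
    print(v,m.min()+375 if len(m) else 0,m.max()+375 if len(m) else 0)
print(p[252:272,380:396,0].astype(int))
print((cloud('side',p,d)[252:272,380:396,2]*1000).astype(int))
```

```text
pred axis [[385.59221056 258.35881779]
 [386.43640811 242.95158704]] foot z 0.10566534244329442
240 381 396
241 381 395
242 381 395
243 381 394
244 381 390
245 382 390
246 383 390
247 383 390
248 383 390
249 383 390
250 383 390
251 383 390
252 383 390
253 383 390
254 383 390
255 382 390
256 381 390
257 381 390
[[248 249 252 219 148 161 165 165 163 154 218 251 252 251 251 251]
 [246 248 253 221 150 162 165 165 163 153 223 250 251 251 251 251]
 [247 248 247 204 152 162 165 165 163 151 218 249 250 250 251 251]
 [236 244 241 196 154 163 165 165 164 151 214 247 250 249 249 250]
 [184 195 192 167 157 164 166 166 163 151 213 246 249 249 249 249]
 [160 159 156 153 157 164 164 165 164 151 226 252 252 250 250 249]
 [161 161 160 155 157 164 165 165 163 155 187 210 223 224 240 244]
 [162 163 163 158 160 165 165 164 163 158 161 161 167 169 186 188]
 [163 164 163 160 162 161 163 165 163 164 166 165 163 161 157 151]
 [164 165 165 165 163 162 163 165 165 165 165 165 163 161 157 155]
 [164 164 165 168 166 165 165 165 166 165 165 163 161 159 157 154]
 [164 162 167 170 170 171 171 167 163 162 163 164 1
[... 1193 characters left out ...]
  89  91  91  88  90  89  90]
 [ 90  94  90  89  90  89  91  86  91  89  89  90  88  86  91  91]
 [ 91  88  89  87  88  85  85  88  90  89  86  89  90  91  90  88]
 [ 90  90  82  83  83  84  86  85  88  88  90  91  90  89  88  87]
 [ 91  84  82  84  80  82  80  84  85  88  87  89  89  88  89  88]
 [ 90  88  89  78  77  78  79  83  91  86  90  91  89  90  89  90]
 [ 91  90  88  88  87  87  89  92  90  92  90  86  90  91  90  89]
 [ 88  90  88  88  91  90  90  89  89  90  89  88  87  89  90  90]
 [ 89  87  90  88  90  89  91  88  88  89  91  89  88  91  92  91]
 [ 90  91  90  91  90  89  90  88  92  90  87  88  92  89  91  91]
 [ 87  90  91  90  89  91  92  91  90  90  90  88  89  90  90  88]]
```

Run:
```python
from h import *
p=np.load('side.npz')['p'].astype(float); g=p[...,0]
for v in (246,249,252,255):
    bg,fg=249,150; r=g[v]; print(v, 383.5-np.clip((bg-r[383])/(bg-fg),0,1), 389.5+np.clip((bg-r[390])/(bg-fg),0,1))
e=robot.get_obs()['ee_pos']
F=onplane('side',[[386.3,258.4]],e[2]-.0209)[0]; H=onplane('side',[[385.02,264.56]],.09)[0]
print('ee',e,'foot',F,'hole',H,'hole for ee',e+H-F)
```

```text
246 383.1666666666667 390.22727272727275
249 383.24747474747477 390.1161616161616
252 383.1969696969697 389.8131313131313
255 382.9646464646465 389.85353535353534
ee [ 0.51885779 -0.1972554   0.12656534] foot [ 0.51978813 -0.19845549  0.10566534] hole [ 0.51760392 -0.19760583  0.09      ] hole for ee [ 0.51667359 -0.19640574  0.1109    ]
```

Run:
```python
from h import *
robot.command_gripper(0,45)
c=np.array([.5167,-.1964]); robot.move_l([*c,.118],speed=.05); robot.sleep(.15)
f0=robot.get_obs()['contact_force']; hit=robot.move_l([*c,.100],speed=.02,contact_N=4); o=st('touch %s'%hit)
if o['ee_pos'][2]<.1075: print('already in')
else:
    zc=o['ee_pos'][2]; th=0; ok=False
    a=.0009/(2*np.pi); n=0
    while True:
        r=a*th
        if r>.0042: break
        q=c+r*np.array([np.cos(th),np.sin(th)])
        robot.move_l([*q,zc-.0022],speed=.02); o=robot.get_obs(); n+=1
        fz=(o['contact_force']-f0)[2]
        if n%6==0: print(n,(o['ee_pos']*1e3).round(2),fz.round(1))
        if o['ee_pos'][2]<zc-.0014 and fz<3.0: ok=True; break
        th+=min(1.2,.0009/max(r,.0004))
    st('found %s n=%d'%(ok,n))
```

```text
touch False t22.52 p [ 0.5169 -0.1963  0.1   ] f(x_case,y_case,z) 2.6 2.8 -0.5 gap 0.0146 gf 45.3
already in
```

The dowel went straight in, about 11 mm deep already. I press it home, relieving side force on the way.

Run:
```python
from h import *
c=np.array([.5167,-.1964]); zt=.100
while zt>.082:
    zt-=.004; f=robot.get_obs()['contact_force']; c=c+np.clip(1e-4*f[:2],-.0004,.0004)
    hit=robot.move_l([*c,zt],speed=.03,contact_N=10); o=st('%.3f %s'%(zt,hit))
    if hit or o['contact_force'][2]>12: break
p,d=cap('side'); cv2.imwrite('pics/home.png',cv2.resize(p[195:295,325:445],None,fx=6,fy=6,interpolation=cv2.INTER_CUBIC)[...,::-1])
```

```text
0.096 False t22.80 p [ 0.5169 -0.1961  0.0955] f(x_case,y_case,z) 3.6 2.6 -2.1 gap 0.0147 gf 45.2
0.092 False t23.08 p [ 0.517  -0.196   0.0915] f(x_case,y_case,z) 1.4 1.7 -1.2 gap 0.0145 gf 45.4
0.088 False t23.37 p [ 0.5171 -0.1959  0.0876] f(x_case,y_case,z) 1.2 0.1 -0.3 gap 0.0142 gf 45.4
0.084 True t23.57 p [ 0.5181 -0.1962  0.0859] f(x_case,y_case,z) -1.9 0.9 5.3 gap 0.0146 gf 46.1
```

The bottom was reached at z=0.0859, exactly the predicted home height. I press once more, release, retreat and check.

Run:
```python
from h import *
o=robot.get_obs()['ee_pos']; robot.move_l([o[0],o[1],.083],speed=.03,contact_N=14); st('press')
robot.command_gripper(.034,20); st('rel')
robot.move_l(robot.get_obs()['ee_pos']+[0,0,.11],speed=.12)
robot.move_to([.38,-.02,.33],down(cx)); robot.sleep(.3); st('away')
P={n:cap(n) for n in('side','top')}
C=cloud('side',*P['side']); R=C[225:285,365:410]; m=(R[...,2]>.115)&(R[...,2]<.16); print('dowel top z',np.percentile(R[m][:,2],97),R[m].mean(0))
cv2.imwrite('pics/final.png',np.hstack([cv2.resize(P['side'][0][130:330,220:440],None,fx=2,fy=2),cv2.resize(P['top'][0][130:280,205:385],None,fx=2,fy=400/150)])[...,::-1])
```

```text
press t23.88 p [ 0.5183 -0.1963  0.0857] f(x_case,y_case,z) -7.4 3.1 17.6 gap 0.0149 gf 47.6
rel t24.20 p [ 0.5177 -0.1961  0.0825] f(x_case,y_case,z) 0.2 -0.0 -0.4 gap 0.0342 gf 0.0
away t26.59 p [ 0.3801 -0.0203  0.3295] f(x_case,y_case,z) -0.1 0.2 -0.1 gap 0.0339 gf 0.0
dowel top z 0.13668624008633956 [ 0.51465332 -0.19881773  0.12829772]
```

View pics/final.png

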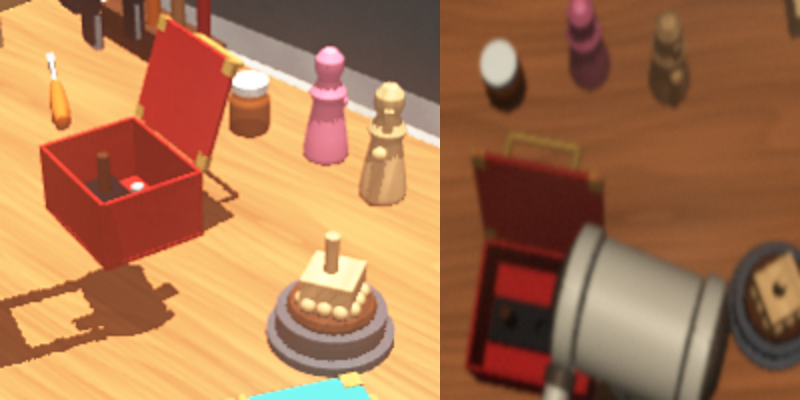

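The final picture shows the dowel upright and home in the plinth (top at 0.136 against 0.135 nominal). The lid is open on its stop, walnut and steel stand in the rack, and the figure is untouched.

```bash
python3 -c "
from bench import robot
print(robot.hand_in())"
```

```text
the job is handed in; nothing more can be done
None
```

The job is handed in at about 27 s of the 61 s allowed: the lid rests open on its stop, the beech dowel is home in the plinth (top measured at 136.7 mm, nominal 135), the walnut and steel pins still stand in the rack, and the figure was not touched.

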